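Clamp the foot tube of the counter screen to its desk bracket

TASK

The foot tube of the counter screen lies in its desk bracket but is not clamped yet. Take the larger U-clamp out of its wooden block, straddle the tube with it, feel both legs into the two bracket holes and push it down fully home on the tube, then let go. Never force it: if the legs land beside the holes, ease off and search gently, and leave the smaller clamp and the other things on the desk where they are.

Things in the scene. Friction and masses are not known exactly. Their poses are not given: they have to be found in the camera images.
- clamp_grip (a point): the larger U-clamp, plain steel, loose, 0.18 to 0.34 kg, standing upright in its own wooden block. Point: centre of its grip tab, 14 mm thick (x, pinch it this way), 36 mm long (y), 24 mm high. z is up, y runs along the line of the legs. Below the tab a crossbar 16 x 82 x 18 mm, its flat underside 30 mm below the point. Half a turn about z changes nothing
- clamp_tips (a point): the same clamp: point midway between its two leg tips, 80 mm below the grip point. The legs are round, 8 mm in diameter, 60 mm apart (centred at y = -30 and +30 mm), 50 mm long below the crossbar, tapered to 7 mm over the last 2 mm. At the start the tips stand 22 mm deep in the block, 8 mm above the desk
- foot: foot of the counter screen, fixed to the desk at a varying place and yaw. Origin on the desk under the middle of the tube; x along the tube, z up. Steel tube 38 mm in diameter, 240 mm long, axis 45 mm above the desk; at its +x end a 50 mm square post socket (x 118 to 168 mm, 76 mm high). An aluminium bracket holds it near the middle
- foot_holes (a point): 36 mm above the foot's origin, at the height of the bracket's flat top. On each side of the tube is a bracket block (y 17 to 43 mm, 90 mm long) with one vertical 10 mm hole, 31 mm deep, at y = +30 and -30 mm. Both holes share one x, anywhere from -18 to +18 mm from this point: the bracket is screwed down, but where is not measured. Feel or look for it
- foot_top (a point): top of the tube, 64 mm above the foot's origin. Fully home, the crossbar's underside rests here and the grip point is 30 mm higher. Some 11 mm down each hole a spring plunger's round nose sticks in from the outer side and grips the leg: about the last 11 mm of the way need a push of some 3 to 12 N. Keep the push under 35 N: contact forces on the foot adding up to over 75 N (plungers' grip, up to 30 N, included) spoil it
- small_grip (a point): the smaller, narrower U-clamp, to be left alone: same build and heights, but legs 40 mm apart and crossbar 62 mm long, standing in the other wooden block (the two blocks swap places). Point: centre of its grip tab, axes as for the larger one
- stamp_mid (a point): rubber stamp with wooden handle, bystander, 74 mm high, foot 50 x 26 mm; point at its mid height
- stamp2_mid (a point): second rubber stamp, bystander, same size; point at its mid height
- stapler_mid (a point): black stapler, bystander, 140 x 34 x 55 mm; point at its middle
- glue_center (a point): white glue stick standing upright, bystander, 28 mm diameter, 90 mm high; point at its centre
- memo_mid (a point): white block of note paper, bystander, 94 x 94 x 70 mm; point at its centre
There are look-alikes about, which are no part of the job. What is shaped like the part that bears clamp_grip but pink is not meant.

How it is judged:
By the outcome, as a careful person would: the job done as asked, in the order asked, and still so for the second after the job is handed in, with the robot touching nothing.
It also fails if it takes over 72 s, if anything falls off the work surface, if the arm or the gripper's body presses on something with over 40 N, if the wrist force passes 120 N, or if a joint passes its speed limit or range.

ROBOT

A 6-joint arm with a two-finger parallel gripper is mounted at the origin on the work surface. World frame = base frame: x ahead of the robot, y to its left, z up, the work surface at z = 0. Lengths are in mm, angles in rad, forces in N, time in s.
With the tool pointing down it reaches from about 275 to 1000 mm from the base axis. Payload 8.4 kg.
Tool frame: the origin (TCP) lies on the centre line of the jaws, within the pads' length; the fingertips stand 17 mm ahead of it and the grasp point (between the pads) lies 2 mm behind it (r.tcp_to_tips is the z of the fingertips in the tool frame, in mm); z points along the fingers, y is the direction in which the jaws open and shut (so a half turn about z gives the same grasp; the last joint's range is limited). The gripper opens to 85 mm and grips with 20 to 120 N. Pads are 22 mm wide; open, the fingers measure 114 mm over their backs; the gripper's body (76 mm by 85 mm) begins 54 mm behind the grasp point. The pads swing forward as they close: fully open they stand 13 mm farther back than shut.
Start: joints at [-1.288, 0.353, 1.633, -0, 1.155, -0.002], TCP at [175.602, -599.827, 248.281] pointing down, gripper open.
Joint ranges: [-2.63, 2.63], [-0.92, 2.1], [0.06, 2.66], [-1.3, 4.44], [0, 2.69], [-3.02, 3.02]. Speed limits (rad/s): [2.22, 2.22, 2.79, 3.14, 3.14, 3.14].

INTERFACE

Orientations are given as [roll, pitch, yaw] about the fixed x, y, z axes, in that order (R = Rz(yaw) Ry(pitch) Rx(roll)).
In Python, from rig import r, cams, job gives the robot as it stands.
- The arm moves only by the tool drive_tool, never from a script. Its argument "deltas" is a list of rows, each a list of 4 numbers: the shift along the tool's x, y, z in cm, then the turn about the tool's z in rad. In form: [[x, y, z, roll], ...]. A call has 1 to 12 rows; each row shifts and turns the commanded pose from where the row before left it, along the tool's axes as they then stand; what a row does not reach is not made up. A row lasts 1/12 s, in which the tool goes at most 41.7 mm and 7.16 degrees, less where a joint would pass 70% of its speed; a pose out of reach is approached as far as the arm can. A call with a gripper value outside its range is refused whole. "jaw" is the closure, from 0 (fully open) to 1 (shut), set as the call begins (left out, the last holds). The fingers move at their own pace and stop on an object; "force" is the grip in N (left out, the last holds). Time passes only in rows, so rows that do not move let the fingers close. It gives the time, the measured TCP pose, the force and the opening at its end, in the units of the state.
- r.sense(): the state, without advancing time (a new reading comes with each control period).
- cams.grab_frame(name): name is "scene" or "side" or "wrist"; returns (picture, depth): 480x640x3 uint8, red, green, blue; 480x640 float32, mm along the optical axis (not along the pixel's ray), 0 where there is no reading.
- cams.camera_params(name): a dict with "fx", "fy", "cx", "cy" (pixels), "k1" (the pictures are not rectified: a ray, as slopes to the right and down, at radius r is drawn at 1 + k1 r^2 times it, then the intrinsics apply), "R" (3x3) and "t" (3): a world point X has camera coordinates R X + t. Camera axes: x right, y down, z forward; pixel columns grow to the right and rows downward; lengths in mm; the calibration is good to about 2 mm. A picture is of the moment at which its call begins: read the wrist's pose just before it. camera_params takes no time and is no camera call; for the wrist camera it gives the pose at the moment of the call.
- job.sign_off(): hands the job in, once; it reports no verdict.
The state is a dict: "clock": time; "qpos": joint angles; "qvel": joint speeds; "joint_efforts": joint torques, N m; "eef_pos": TCP position; "tcp_rot": TCP orientation; "contact_force": force on the tool from outside, world axes, zero at the start; "wrist_torque": the same for the moment, N m; "opening": opening from 0.0 (shut) to 1.0 (fully open).
Only numpy, scipy, OpenCV 4.12 (cv2) and the standard library are available. Lean on these libraries where they do the work, as an engineer would, in place of code of your own. Each camera call takes 0.05 s, during which the arm holds its last target. There are 200 camera calls.

## Working session

There is one attempt and no reset: what is moved stays moved. The work goes in short steps, Python scripts to look and compute and a tool call to move; the robot and the scene stay as the last step left them, time stands still between calls to the robot, and variables do not carry over. Pictures are saved under pics/ and viewed, about 8 in all and at most 12, crops included, and the job is handed in when it is done.

Besides the shell and the picture viewer there is one more tool, called by a JSON object that holds its "api" and its "payload". drive_tool: Moves the arm, as the interface text tells. Its arguments: {"type":"object","properties":{"deltas":{"type":"array"},"jaw":{"type":"number"},"force":{"type":"number"}},"required":["deltas"]}

```bash
mkdir -p pics
cat > h.py <<'E'
import numpy as np, cv2
from rig import r, cams, job
def grab(n, name):
    p=cams.camera_params(n); im,d=cams.grab_frame(n)
    cv2.imwrite(f'pics/{name}.png', im[:,:,::-1]); np.savez(f'pics/{name}.npz',im=im,d=d,**p)
    return im,d,p
def load(name):
    z=np.load(f'pics/{name}.npz'); return z['im'],z['d'],z
def world(p,u,v,d):
    """pixel + depth (along axis) -> world"""
    K=np.array([[p['fx'],0,p['cx']],[0,p['fy'],p['cy']],[0,0,1]],float)
    pts=np.stack([np.ravel(u),np.ravel(v)],1).astype(float)
    x=cv2.undistortPoints(pts[:,None],K,np.array([float(p['k1']),0,0,0]))[:,0]
    c=np.c_[x,np.ones(len(x))]*np.ravel(d)[:,None]
    return (c-np.array(p['t']))@np.array(p['R'])
def ray_z(p,u,v,z):
    a=world(p,u,v,np.ones(np.size(u))); C=-np.array(p['R']).T@np.array(p['t'])
    k=(z-C[2])/(a[:,2]-C[2]); return C+(a-C)*k[:,None]
E
python3 - <<'E'
from h import *
s=r.sense(); print({k:np.round(v,3) for k,v in s.items()}, r.tcp_to_tips)
for n in ('scene','side'):
    im,d,p=grab(n,n+'0'); print(n,-np.array(p['R']).T@p['t'])
a=cv2.imread('pics/scene0.png');b=cv2.imread('pics/side0.png')
E
```

```text
{'clock': np.float64(0.0), 'qpos': array([-1.288,  0.354,  1.634, -0.   ,  1.155, -0.002]), 'qvel': array([-0.001, -0.002, -0.   , -0.   , -0.001, -0.   ]), 'joint_efforts': array([-0.0000e+00, -6.0525e+01, -3.4207e+01,  0.0000e+00,  9.0000e-03,
       -0.0000e+00]), 'eef_pos': array([ 175.461, -599.388,  247.556]), 'tcp_rot': array([-3.14 ,  0.   ,  0.285]), 'contact_force': array([-0.007, -0.452,  0.689]), 'wrist_torque': array([0.006, 0.013, 0.018]), 'opening': np.float64(1.001)} 17.0
scene [1382.04218127  185.90016889  927.98515667]
side [ 92.92539269 832.0574957  934.70632716]
```

View pics/scene0.png

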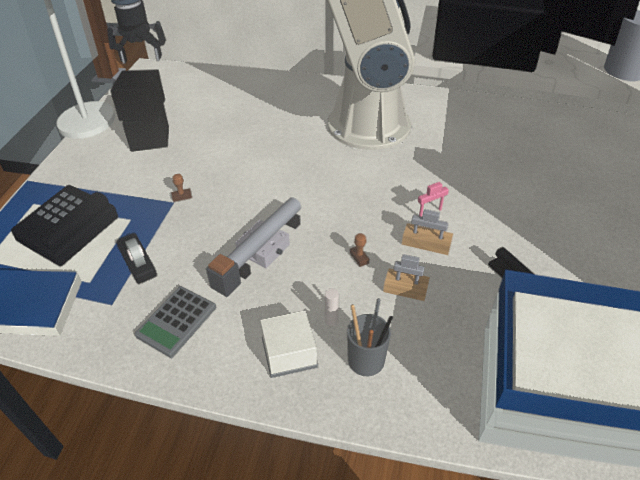

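View pics/side0.png

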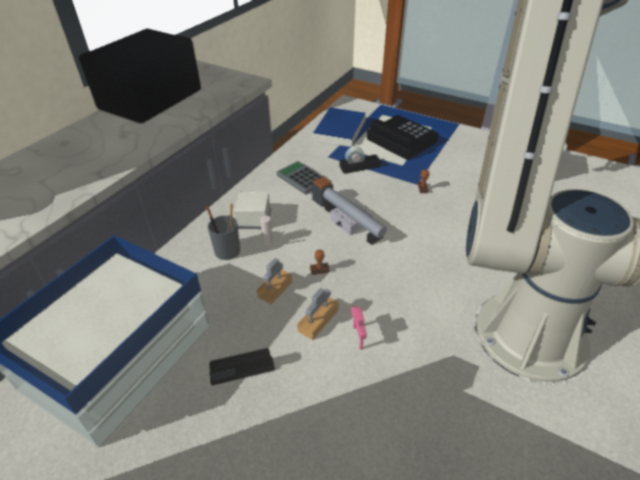

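The scene view shows the foot tube running from its post at (225,275) to (295,205). The two steel clamps stand in blocks near (429,230) and (408,275), with a pink look-alike at (432,197). I'll enlarge these.

Run:
```python
from h import *
im,d,p=load('scene0')
a=cv2.resize(im[175:305,375:465],None,fx=4,fy=4,interpolation=cv2.INTER_CUBIC)
b=cv2.resize(im[190:305,200:310],None,fx=4,fy=4,interpolation=cv2.INTER_CUBIC)
h=max(len(a),len(b)); o=np.zeros((h,a.shape[1]+b.shape[1],3),np.uint8); o[:len(a),:a.shape[1]]=a; o[:len(b),a.shape[1]:]=b
cv2.imwrite('pics/crop1.png',o[:,:,::-1]); print(o.shape)
for n,u,v in [('clA',430,217),('clB',408,264),('tube1',292,205),('tubemid',262,232),('tube2',242,254),('post',224,270),('stamp',361,240),('glue',332,295)]:
    print(n, np.round(world(p,u,v,d[v,u]),0))
im,d,p=load('side0')
for n,u,v in [('clA',320,297),('clB',273,265),('tube1',372,225),('tube2',335,195)]:
    print(n, np.round(world(p,u,v,d[v,u]),0))
```

```text
(520, 800, 3)
clA [[463. 211.  88.]]
clB [[612. 179.  87.]]
tube1 [[ 464. -108.   62.]]
tubemid [[ 561. -151.   59.]]
tube2 [[ 635. -174.   58.]]
post [[ 699. -190.   73.]]
stamp [[548.  71.  69.]]
glue [[728.  46.  91.]]
clA [[450. 215.  91.]]
clB [[595. 191. 101.]]
tube1 [[ 467. -111.   56.]]
tube2 [[ 620. -173.   63.]]
```

View pics/crop1.png

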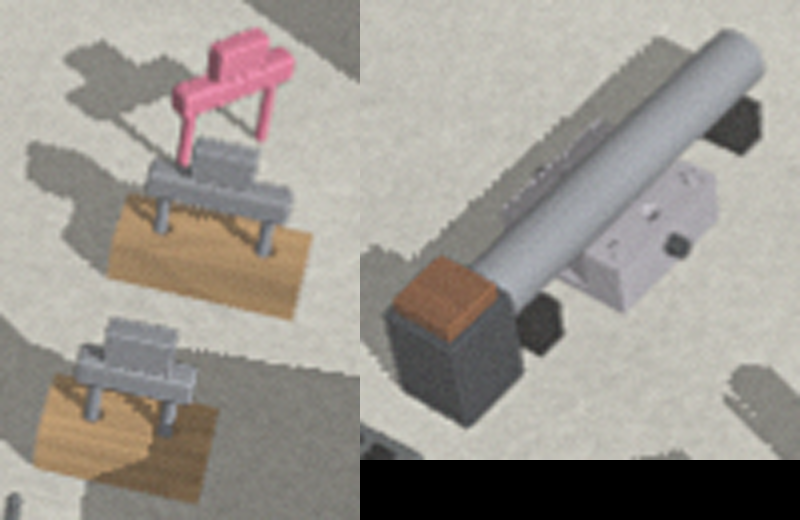

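Larger clamp is the upper one (crop (222,185)), with the pink one just behind it. A candidate bracket hole shows at crop (650,210), which is scene pixel (272.5,242.5). Next I'll compute positions.

Run:
```python
from h import *
def cloud(nm,box):
    im,d,p=load(nm); u0,v0,u1,v1=box
    V,U=np.mgrid[v0:v1,u0:u1]; dd=d[v0:v1,u0:u1]; m=dd>0
    return world(p,U[m],V[m],dd[m]), im[v0:v1,u0:u1][m].astype(int)
def an(n,P):
    mn=P[:,:2].mean(0); w,v=np.linalg.eigh(np.cov(P[:,:2].T)); a=np.degrees(np.arctan2(v[1,1],v[0,1]))
    print(n,len(P),np.round(mn),'z',np.round(P[:,2].max()),'ang',round(a,1),'ext',np.round(np.ptp(P[:,:2]@v,axis=0)))
for nm,box in [('scene0',(370,170,470,300)),('side0',(250,250,370,350))]:
    P,c=cloud(nm,box); pink=(c[:,0]-c[:,1]>60)&(c[:,2]>c[:,1]+10); gray=(abs(c[:,0]-c[:,2])<30)
    m=(P[:,2]>66)
    an('pink',P[pink&(P[:,2]>50)])
    an('A',P[m&gray&(abs(P[:,0]-460)<40)&(abs(P[:,1]-212)<60)])
    an('Atab',P[(P[:,2]>80)&gray&(abs(P[:,0]-460)<40)&(abs(P[:,1]-212)<60)])
    an('B',P[m&gray&(abs(P[:,0]-605)<40)])
for nm,box in [('scene0',(200,190,310,300)),('side0',(310,175,390,245))]:
    P,c=cloud(nm,box); m=(P[:,2]>55)&(P[:,2]<67)&(abs(c[:,0]-c[:,2])<40); an('tube',P[m])
im,d,p=load('scene0')
print('hole',ray_z(p,272.5,242.5,36), 'screws',ray_z(p,[263,282.5],[250.7,235],36))
```

```text
pink 300 [356. 213.] z 92.0 ang 130.9 ext [18. 81.]
A 392 [461. 211.] z 103.0 ang 83.8 ext [23. 82.]
Atab 169 [461. 212.] z 103.0 ang 83.7 ext [19. 37.]
B 378 [608. 182.] z 102.0 ang 86.7 ext [20. 62.]
pink 239 [347. 221.] z 95.0 ang 133.2 ext [14. 81.]
A 315 [453. 219.] z 104.0 ang 82.2 ext [17. 84.]
Atab 137 [454. 217.] z 104.0 ang 80.5 ext [16. 36.]
B 243 [600. 188.] z 105.0 ang 79.9 ext [21. 65.]
tube 1106 [ 576. -158.] z 67.0 ang 160.3 ext [ 52. 292.]
tube 636 [ 555. -149.] z 67.0 ang 160.1 ext [ 56. 290.]
hole [[ 566.9611708  -126.77686276   36.        ]] screws [[ 595.98360205 -140.22895639   36.        ]
 [ 539.07085315 -111.22683252   36.        ]]
```

{"api": "drive_tool", "payload": {"deltas": [[2.08,-2.92,-0.2,0],[2.08,-2.92,-0.2,0],[2.08,-2.92,-0.2,0],[2.08,-2.92,-0.2,0],[2.08,-2.92,-0.2,0],[2.08,-2.92,-0.2,0],[2.08,-2.92,-0.2,0],[2.08,-2.92,-0.2,0],[2.08,-2.92,-0.2,0],[2.08,-2.92,-0.2,0],[2.08,-2.92,-0.2,0],[2.08,-2.92,-0.2,0]]}}

```text
clock: 1.1
eef_pos: [316.6, -191.7, 272.3]
tcp_rot: [-3.142, -0.0, 0.284]
contact_force: [0.8, -0.5, -0.1]
opening: 0.999
```

{"api": "drive_tool", "payload": {"deltas": [[2.08,-2.92,0,0],[2.08,-2.92,0,0],[2.08,-2.92,0,0],[2.08,-2.92,0,0],[2.08,-2.92,0,0],[2.08,-2.92,0,0],[2.08,-2.92,0,0],[2.08,-2.92,0,0],[2.08,-2.92,0,0],[2.08,-2.92,0,0],[2.08,-2.92,0,0],[2.08,-2.92,0,0]]}}

```text
clock: 2.1
eef_pos: [457.8, 214.9, 272.0]
tcp_rot: [3.141, 0.0, 0.285]
contact_force: [-0.1, 0.8, 0.2]
opening: 0.997
```

{"api": "drive_tool", "payload": {"deltas": [[0,0,0,-0.115],[0,0,0,-0.115],[0,0,0,-0.115],[0,0,0,-0.115],[0,0,0,-0.115],[0,0,0,-0.115],[0,0,0,-0.115],[0,0,0,-0.115],[0,0,0,-0.115],[0,0,0,-0.115],[0,0,0,0]]}}

```text
clock: 3.02
eef_pos: [457.6, 212.9, 272.0]
tcp_rot: [-3.141, 0.0, 1.44]
contact_force: [-0.4, -0.7, -0.2]
opening: 1.002
```

Run:
```python
from h import *
s=r.sense(); print(np.round(s['eef_pos'],1),np.round(s['tcp_rot'],3),np.round(s['qpos'],2))
im,d,p=grab('wrist','w1'); print(-np.array(p['R']).T@p['t'], np.array(p['R'])[2])
```

```text
[457.6 212.9 272. ] [-3.141  0.     1.44 ] [ 0.43  0.14  1.86 -0.    1.14  0.56]
[468.2072204  289.70535235 398.37666838] [-0.04071133 -0.29788556 -0.95373308]
```

View pics/w1.png

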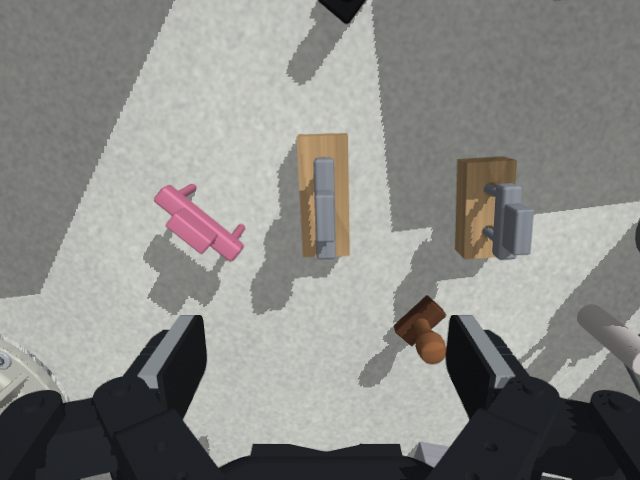

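The wrist view shows the larger clamp at about (325,207), with its tab spanning rows 193–245 and its crossbar rows 157–258. It's roughly between the jaws, and the pink and small clamps are clear on either side.

Run:
```python
from h import *
im,d,p=load('w1')
V,U=np.mgrid[150:265,300:352]; dd=d[150:265,300:352]; m=dd>0
P=world(p,U[m],V[m],dd[m])
for lo,hi in((95,110),(72,84),(70,110)):
    Q=P[(P[:,2]>lo)&(P[:,2]<hi)]; Q2=Q[:,:2].astype(np.float32)
    w,v=np.linalg.eigh(np.cov(Q2.T)); c=Q2.mean(0); pr=(Q2-c)@v
    mid=c+v@((np.percentile(pr,1,axis=0)+np.percentile(pr,99,axis=0))/2)
    print(lo,len(Q),mid,np.median(Q[:,2]),np.degrees(np.arctan2(v[1,1],v[0,1])),np.ptp(pr,axis=0))
```

```text
95 895 [456.38259109 213.41101074] 100.44548136038145 83.25747569664539 [13.61601121 36.14394443]
72 1038 [456.42146006 213.45830238] 76.35432685697378 83.92556013018998 [16.1587342  80.88895715]
70 1984 [456.41832036 213.68367968] 77.983321263633 83.83736368343205 [16.10190763 80.88707055]
```

{"api": "drive_tool", "payload": {"deltas": [[0.05,-0.13,0,-0.02],[0,0,3,0],[0,0,3,0],[0,0,3,0],[0,0,3,0],[0,0,2.3,0],[0,0,1.5,0],[0,0,1.2,0],[0,0,0.8,0],[0,0,0,0],[0,0,0,0]], "jaw": 0.5}}

```text
clock: 3.98
eef_pos: [456.5, 213.7, 94.3]
tcp_rot: [-3.141, 0.0, 1.454]
contact_force: [-0.8, -0.0, 0.3]
opening: 0.5
```

{"api": "drive_tool", "payload": {"deltas": [[0,0,0,0],[0,0,0,0],[0,0,0,0],[0,0,0,0],[0,0,0,0],[0,0,0,0],[0,0,0,0],[0,0,0,0]], "jaw": 1, "force": 80}}

```text
clock: 4.65
eef_pos: [457.1, 214.0, 95.4]
tcp_rot: [3.14, -0.001, 1.455]
contact_force: [-1.6, -0.7, 5.6]
opening: 0.142
```

{"api": "drive_tool", "payload": {"deltas": [[0,0,-0.3,0],[0,0,-0.5,0],[0,0,-0.8,0],[0,0,-1,0],[0,0,-1.5,0],[0,0,-2,0],[0,0,-3,0],[0,0,-3,0],[0,0,-2,0],[0,0,-1,0],[0,0,0,0],[0,0,0,0]]}}

```text
clock: 5.65
eef_pos: [456.4, 213.6, 245.3]
tcp_rot: [3.141, -0.0, 1.455]
contact_force: [-0.0, 0.3, -3.0]
opening: 0.142
```

Run:
```python
from h import *
s=r.sense(); print(np.round(s['eef_pos'],1),np.round(s['tcp_rot'],3),s['contact_force'],s['opening'])
im,d,p=grab('scene','s2'); grab('side','sd2')
a=cv2.resize(im[120:270,360:480],None,fx=4,fy=4,interpolation=cv2.INTER_CUBIC)
im,d,p=grab('wrist','w2'); b=im[0:480,160:480]
o=np.zeros((600,800,3),np.uint8); o[:600,:480]=a; o[:480,480:]=b
cv2.imwrite('pics/c2.png',o[:,:,::-1])
```

```text
[456.4 213.6 245.3] [ 3.141 -0.     1.455] [-0.03580225  0.25821904 -2.99748061] 0.14195569894574273
```

View pics/c2.png

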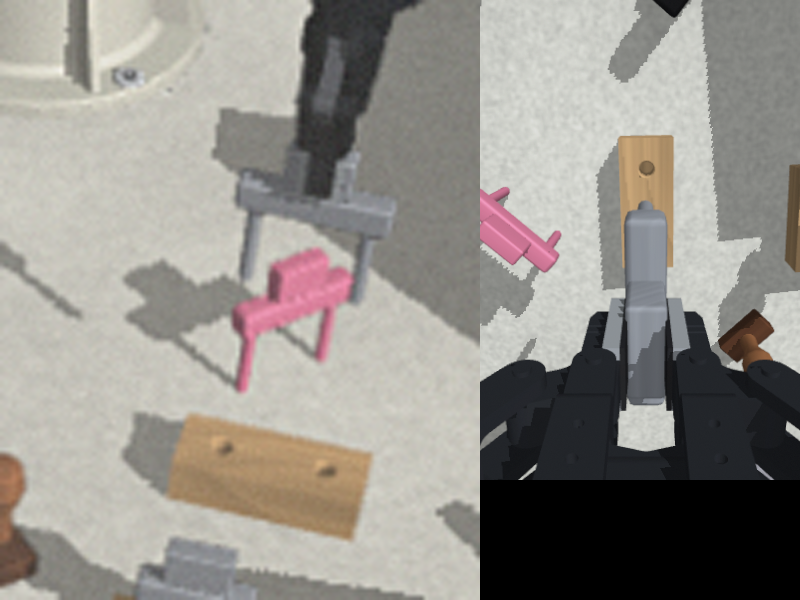

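{"api": "drive_tool", "payload": {"deltas": [[-1.6,0.44,0,0],[-3.6,1.04,0,0],[-3.6,1.04,0,0],[-3.6,1.04,0,0],[-3.6,1.04,0,0],[-3.6,1.04,0,0],[-3.6,1.04,0,0],[-3.6,1.04,0,0],[-3.6,1.04,0,0],[-3.6,1.04,0,0],[-3.6,1.04,0,0],[-3.6,1.04,0,0]]}}

```text
clock: 6.8
eef_pos: [526.2, -211.0, 243.7]
tcp_rot: [-3.139, -0.001, 1.455]
contact_force: [1.0, 0.2, -2.6]
opening: 0.143
```

{"api": "drive_tool", "payload": {"deltas": [[-2,0.6,0,0],[0,0,0,0.08],[0,0,0,0.08],[0,0,0,0.07],[0,0,0,0],[0,0,0,0],[0,0,0,0]]}}

```text
clock: 7.38
eef_pos: [530.2, -229.6, 244.5]
tcp_rot: [-3.14, -0.0, 1.227]
contact_force: [-0.5, 0.3, -3.1]
opening: 0.144
```

Run:
```python
from h import *
s=r.sense(); print(np.round(s['eef_pos'],1),np.round(s['tcp_rot'],3),s['contact_force'],s['opening'])
im,d,p=grab('wrist','w3'); print(-np.array(p['R']).T@p['t'])
```

```text
[ 530.2 -229.6  244.5] [-3.14  -0.     1.227] [-0.53484466  0.25510994 -3.06294963] 0.14437915131676243
[ 556.84801569 -156.76300304  370.85914215]
```

View pics/w3.png

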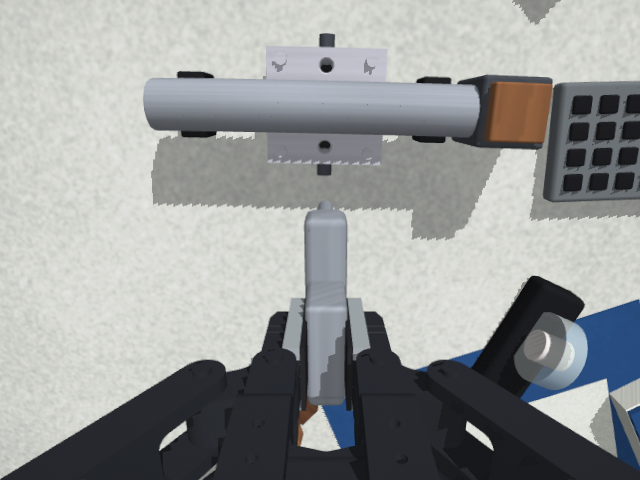

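The wrist view shows both bracket holes clearly, at (326,65) and (324,147). The tube runs (145,104) to (480,108), and the held clamp is below at (326,300).

Run:
```python
from h import *
im,d,p=load('w3'); g=im.astype(int).sum(2)
H=[]
for (u0,v0) in((326,65),(324,147)):
    s=12; w=g[v0-s:v0+s+1,u0-s:u0+s+1]; n,l,st,c=cv2.connectedComponentsWithStats((w<280).astype(np.uint8))
    for k in range(1,n): print('blob',c[k]+[u0-s,v0-s],st[k])
    k=l[s,s] or 1; q=c[k]+[u0-s,v0-s]; X=ray_z(p,q[0],q[1],36)[0]; H.append(X); print(X)
H=np.array(H); v=H[0]-H[1]; print('mid',H.mean(0),'dist',np.hypot(*v[:2]),'ang',np.arctan2(v[1],v[0]))
def cl(u0,v0,u1,v1,lo,hi):
    V,U=np.mgrid[v0:v1,u0:u1]; dd=d[v0:v1,u0:u1]; m=dd>0; P=world(p,U[m],V[m],dd[m]); return P[(P[:,2]>lo)&(P[:,2]<hi)]
P=cl(140,60,470,150,30,70); 
T=P[P[:,2]>45]
# tube cylinder fit
from scipy.optimize import least_squares
def f(q):
    n=np.array([-np.sin(q[1]),np.cos(q[1])]); return np.hypot(T[:,:2]@n-q[0],T[:,2]-q[2])-19
n=np.array([-np.sin(-.345),np.cos(-.345)])
q=least_squares(f,[(T[:,:2]@n).mean(),-.345,45],loss='soft_l1').x
n=np.array([-np.sin(q[1]),np.cos(q[1])]); print('tube',q,'yaw+90',q[1]+np.pi/2,'hole mid offs',H.mean(0)[:2]@n-q[0])
ax=np.array([np.cos(q[1]),np.sin(q[1])]); print('tube x',np.percentile(T[:,:2]@ax,[0.2,99.8]),'hole x',H[:,:2]@ax)
B=P[(P[:,2]>33)&(P[:,2]<39)]; print('bracket z',np.median(B[:,2]))
C=cl(295,195,360,410,140,265); R=np.array([[np.cos(1.227),np.sin(1.227)],[np.sin(1.227),-np.cos(1.227)]])
e=C.copy(); e[:,:2]=(C[:,:2]-[530.2,-229.6])@R.T; e[:,2]-=244.5
h,b=np.histogram(e[:,2],bins=np.arange(-40,30,2)); print(dict(zip(b[:-1],h)))
np.save('pics/e.npy',e)
```

```text
blob [326.          65.34146341] [  7   6  11  13 123]
[ 566.79240505 -126.98341243   36.        ]
blob [324.36170213 145.06382979] [ 7  6 12  9 94]
[ 545.78930323 -181.85696425   36.        ]
mid [ 556.29085414 -154.42018834   36.        ] dist 58.75573993057331 ang 1.2052445362263833
tube [54.26820031 -0.36606443 45.5106771 ] yaw+90 1.2047318995584755 hole mid offs 0.6636247575455556
tube x [446.53427566 679.93151   ] hole x [574.69147673 574.72159708]
bracket z 36.80275041314678
{np.int64(-40): np.int64(0), np.int64(-38): np.int64(0), np.int64(-36): np.int64(6), np.int64(-34): np.int64(49), np.int64(-32): np.int64(42), np.int64(-30): np.int64(55), np.int64(-28): np.int64(43), np.int64(-26): np.int64(56), np.int64(-24): np.int64(68), np.int64(-22): np.int64(549), np.int64(-20): np.int64(2269), np.int64(-18): np.int64(183), np.int64(-16): np.int64(81), np.int64(-14): np.int64(114), np.int64(-12): np.int64(131), np.int64(-10): np.int64(147), np.int64(-8): np.int64(166), np.int64(-6): np.int64(143), np.int64(-4): np.int64(171), np.int64(-2): np.int64(161), np.int64(0): np.int64(166), np.int64(2): np.int64(320), np.int64(4): np.int64(3192), np.int64(6): np.int64(371), np.int64(8): np.int64(122), np.int64(10): np.int64(110), np.int64(12): np.int64(124), np.int64(14): np.int64(127), np.int64(16): np.int64(132), np.int64(18): np.int64(163), np.int64(20): np.int64(162), np.int64(22): np.int64(0), np.int64(24): np.int64(0), np.int64(26): np.int64(0)}
```

Run:
```python
from h import *
e=np.load('pics/e.npy')
for lo,hi in((3,7.5),(-22,-17)):
    Q=e[(e[:,2]>lo)&(e[:,2]<hi)]
    print(lo,'z',np.median(Q[:,2]),'x',np.percentile(Q[:,0],[.5,99.5]),'y',np.percentile(Q[:,1],[.5,99.5]))
    b=np.arange(-45,46,6); 
    for a in b:
        s=Q[(Q[:,0]>=a)&(Q[:,0]<a+6)]
        if len(s)>30: print(int(a),len(s),np.round(np.percentile(s[:,1],[1,99]),1), end=' ')
    print()
```

```text
3 z 5.153477684660231 x [-18.07461146  17.04582519] y [-9.09021011 10.20205911]
-21 266 [-6.3  6.6] -15 540 [-6.   6.4] -9 576 [-6.1  6.3] -3 598 [-6.1  6.3] 3 609 [-6.   6.2] 9 841 [-9.6 10.7] 15 323 [-6.4  6.4] 
-22 z -19.105315477486712 x [-40.63832437  39.94101168] y [-7.9527689   7.77428945]
-45 104 [-7.3  7.5] -39 137 [-7.6  7.4] 9 37 [-7.9  7.8] 15 552 [-7.7  7.8] 21 645 [-8.   7.7] 27 661 [-7.9  7.7] 33 711 [-7.8  7.6] 39 131 [-6.5  6.1]
```

{"api": "drive_tool", "payload": {"deltas": [[2,0,0,0.022],[3,-0.05,0,0],[2.43,-0.04,0,0],[0.5,0,0,0],[0,0,1,0],[0,0,2,0],[0,0,2,0],[0,0,2,0],[0,0,2,0],[0,0,1,0],[0,0,0.5,0],[0,0,0,0]]}}

```text
clock: 8.43
eef_pos: [557.0, -155.8, 139.1]
tcp_rot: [-3.14, 0.0, 1.203]
contact_force: [-0.3, 0.1, -3.1]
opening: 0.143
```

{"api": "drive_tool", "payload": {"deltas": [[0,0,0,0],[0,0,0,0]]}}

```text
clock: 8.6
eef_pos: [558.5, -155.8, 141.3]
tcp_rot: [3.14, -0.0, 1.203]
contact_force: [-1.1, -0.4, -2.7]
opening: 0.144
```

Run:
```python
from h import *
s=r.sense(); print(np.round(s['eef_pos'],1),np.round(s['tcp_rot'],4),s['contact_force'],s['opening'])
im,d,p=grab('wrist','w4'); a=im[120:420,220:420]
a=cv2.resize(a,None,fx=2,fy=2,interpolation=cv2.INTER_CUBIC)
im,d,p=grab('scene','s4'); b=cv2.resize(im[170:290,220:320],None,fx=4,fy=4,interpolation=cv2.INTER_CUBIC)
o=np.zeros((600,800,3),np.uint8); o[:,:400]=a; o[:480,400:]=b
cv2.imwrite('pics/c4.png',o[:,:,::-1])
```

```text
[ 558.5 -155.8  141.3] [ 3.1399e+00 -1.0000e-04  1.2028e+00] [-1.12243424 -0.36768794 -2.74136668] 0.1444076260937408
```

View pics/c4.png

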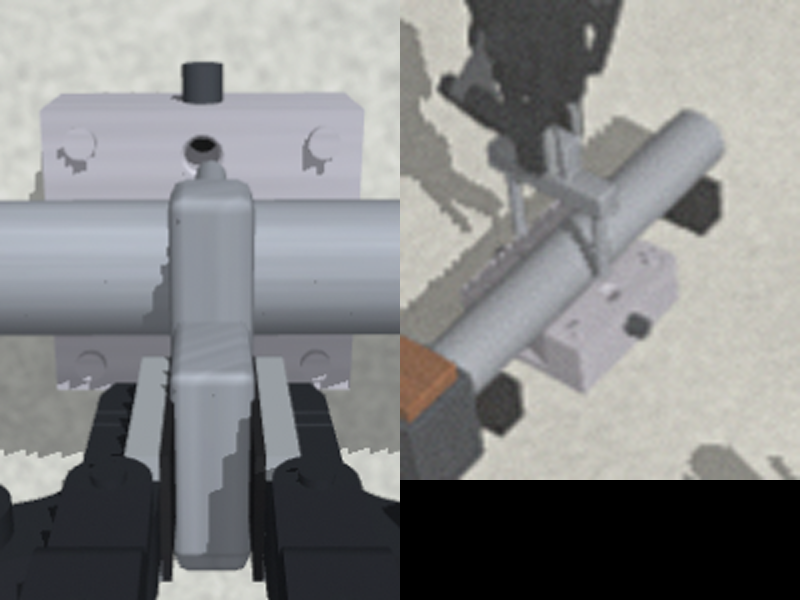

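The left crop shows the hole at (203,147), with the leg (211,172) about 4 image px to its right. That fits the measured pose being about 2 mm off in x. I'll quantify it.

Run:
```python
from h import *
im,d,p=load('w4'); g=im.astype(int).sum(2)
w=g[185:203,308:336]; n,l,st,c=cv2.connectedComponentsWithStats((w<240).astype(np.uint8)); print(st,c+[308,185])
w=im[178:225,305:345,0]; 
R=lambda y:np.array([[np.cos(y),np.sin(y)],[np.sin(y),-np.cos(y)]])
s=r.sense(); print(np.round(s['eef_pos'],1),np.round(s['qpos'],4))
tc=s['eef_pos']; M=R(s['tcp_rot'][2])
X=ray_z(p,321.4,193.0,36)[0]; print('hole',X,M@(X[:2]-tc[:2]))
X=ray_z(p,325.4,206,tc[2]-87+2)[0]; print('leg',M@(X[:2]-tc[:2]))
V,U=np.mgrid[205:405,300:350]; P=world(p,U.ravel(),V.ravel(),d[205:405,300:350].ravel()); z=P[:,2]-tc[2]
for lo,hi in((3,7.5),(-22,-17)):
    Q=P[(z>lo)&(z<hi)]; q=(Q[:,:2]-tc[:2])@M.T; print(np.median(Q[:,2])-tc[2],np.percentile(q,[1,99],axis=0).T)
for k in (30,36): print(0)
# tube in this view
V,U=np.mgrid[215:295,120:520]; dd=d[215:295,120:520]; P=world(p,U.ravel(),V.ravel(),dd.ravel()); T=P[(P[:,2]>50)&(P[:,2]<68)]
n=np.array([np.sin(.366),np.cos(.366)]); h=T[:,:2]@n; print('tube ridge z',np.percentile(T[:,2],99),'centre',h[T[:,2]>np.percentile(T[:,2],97)].mean())
```

```text
[[  0   0  28  18 427]
 [  7   4  13   8  77]] [[321.59484778 193.74004684]
 [320.97402597 192.16883117]]
[ 558.5 -155.7  141.4] [-0.2744  0.4056  1.8241 -0.      0.9099  0.0935]
hole [ 568.04950415 -124.94287048   36.        ] [32.08853166 -2.15183479]
leg [29.26879783  0.09593942]
5.129674314055649 [[-17.98274879  16.75978067]
 [ -6.77973867   6.73518568]]
-19.123696618838494 [[-40.50105115  39.62001211]
 [ -7.78353285   7.74194098]]
0
0
tube ridge z 65.47059902834444 centre 54.9460547273583
```

{"api": "drive_tool", "payload": {"deltas": [[0.05,-0.22,0,0],[0,0,0.4,0],[0,0,0.4,0],[0,0,0.2,0],[0,0,0,0],[0,0,0,0]]}}

```text
clock: 9.2
eef_pos: [555.8, -154.1, 130.0]
tcp_rot: [-3.141, 0.0, 1.203]
contact_force: [0.9, 0.1, -2.7]
opening: 0.145
```

{"api": "drive_tool", "payload": {"deltas": [[0,0,0,0],[0,0,0,0],[0,0,0,0]]}}

```text
clock: 9.45
eef_pos: [556.0, -154.2, 130.4]
tcp_rot: [3.141, -0.0, 1.203]
contact_force: [-0.1, 0.1, -3.4]
opening: 0.141
```

{"api": "drive_tool", "payload": {"deltas": [[0,0,0.2,0],[0,0,0.2,0],[0,0,0.1,0],[0,0,0.1,0],[0,0,0.1,0],[0,0,0,0]]}}

```text
clock: 9.95
eef_pos: [555.8, -154.1, 123.0]
tcp_rot: [-3.141, -0.0, 1.203]
contact_force: [0.2, -0.1, -3.1]
opening: 0.145
```

{"api": "drive_tool", "payload": {"deltas": [[0,0,0.1,0],[0,0,0.1,0],[0,0,0,0]]}}

```text
clock: 10.2
eef_pos: [555.9, -154.1, 121.1]
tcp_rot: [-3.141, 0.0, 1.203]
contact_force: [-0.1, -0.2, -3.3]
opening: 0.147
```

No contact at the surface height. Easing further down.

{"api": "drive_tool", "payload": {"deltas": [[0,0,0.1,0],[0,0,0.1,0],[0,0,0.1,0],[0,0,0,0]]}}

```text
clock: 10.53
eef_pos: [555.8, -154.1, 118.0]
tcp_rot: [-3.141, 0.0, 1.203]
contact_force: [0.3, 0.4, -3.1]
opening: 0.145
```

{"api": "drive_tool", "payload": {"deltas": [[0,0,0.1,0],[0,0,0.1,0],[0,0,0.1,0],[0,0,0,0]]}}

```text
clock: 10.87
eef_pos: [555.8, -154.1, 115.0]
tcp_rot: [-3.141, 0.0, 1.203]
contact_force: [-1.1, -0.3, -2.8]
opening: 0.146
```

{"api": "drive_tool", "payload": {"deltas": [[0,0,0.1,0],[0,0,0.1,0],[0,0,0.1,0],[0,0,0,0]]}}

```text
clock: 11.2
eef_pos: [555.9, -154.1, 112.1]
tcp_rot: [-3.141, -0.0, 1.203]
contact_force: [0.8, -0.2, -2.5]
opening: 0.144
```

{"api": "drive_tool", "payload": {"deltas": [[0,0,0.1,0],[0,0,0.1,0],[0,0,0.1,0],[0,0,0,0]]}}

```text
clock: 11.53
eef_pos: [556.4, -154.1, 109.8]
tcp_rot: [3.141, -0.0, 1.203]
contact_force: [-0.4, 1.2, 2.3]
opening: 0.14
```

{"api": "drive_tool", "payload": {"deltas": [[0,0,0.1,0],[0,0,0.1,0],[0,0,0.1,0],[0,0,0,0]]}}

```text
clock: 11.87
eef_pos: [556.8, -154.3, 106.9]
tcp_rot: [3.14, -0.0, 1.203]
contact_force: [3.0, -0.1, -0.7]
opening: 0.143
```

{"api": "drive_tool", "payload": {"deltas": [[0,0,0.1,0],[0,0,0.1,0],[0,0,0.1,0],[0,0,0,0]]}}

```text
clock: 12.2
eef_pos: [556.9, -154.4, 103.6]
tcp_rot: [3.139, -0.0, 1.203]
contact_force: [3.0, -0.7, -0.0]
opening: 0.148
```

{"api": "drive_tool", "payload": {"deltas": [[0,0,0.1,0],[0,0,0.05,0],[0,0,0,0]]}}

```text
clock: 12.45
eef_pos: [556.8, -154.4, 102.2]
tcp_rot: [3.14, -0.0, 1.203]
contact_force: [2.5, 0.1, 3.3]
opening: 0.141
```

{"api": "drive_tool", "payload": {"deltas": [[0,0,0.05,0],[0,0,0.05,0],[0,0,0,0]]}}

```text
clock: 12.7
eef_pos: [556.7, -154.4, 101.4]
tcp_rot: [3.14, -0.0, 1.203]
contact_force: [0.9, -0.4, 6.4]
opening: 0.142
```

{"api": "drive_tool", "payload": {"deltas": [[0,0,0.05,0],[0,0,0,0]]}}

```text
clock: 12.87
eef_pos: [556.8, -154.4, 101.3]
tcp_rot: [3.14, -0.0, 1.203]
contact_force: [-0.1, -0.0, 11.3]
opening: 0.145
```

{"api": "drive_tool", "payload": {"deltas": [[0,0,0.05,0],[0,0,0,0]]}}

```text
clock: 13.03
eef_pos: [556.8, -154.4, 101.2]
tcp_rot: [3.14, -0.0, 1.203]
contact_force: [-1.4, 0.8, 17.5]
opening: 0.141
```

Run:
```python
from h import *
s=r.sense(); print(np.round(s['eef_pos'],1),s['contact_force'])
im,d,p=grab('wrist','w5'); V,U=np.mgrid[150:450,200:440]; dd=d[150:450,200:440]; P=world(p,U.ravel(),V.ravel(),dd.ravel()); z=P[:,2]
M=np.array([.358,.934]); A=np.array([.934,-.358]); a=P[:,:2]@A-574.7; n=P[:,:2]@M-54.5
h,b=np.histogram(z[(abs(a)<8)&(abs(n)<42)],bins=np.arange(50,115)); print([(int(b[i]),int(h[i])) for i in range(len(h)) if h[i]>300])
t=(abs(a)>20)&(abs(a)<45)&(abs(n)<3); print('tube top',np.median(z[t]),t.sum())
```

```text
[ 556.8 -154.4  101.2] [-1.3948119   0.79049982 17.49202233]
[(81, 709), (82, 1465), (83, 443), (105, 662), (106, 2177), (107, 676)]
tube top 64.77048260052115 2306
```

The hard stop and the 82 mm crossbar top show it's home. I'll ease off the push, release and back away.

{"api": "drive_tool", "payload": {"deltas": [[0,0,-0.05,0],[0,0,-0.05,0],[0,0,0,0]]}}

```text
clock: 13.33
eef_pos: [556.7, -154.4, 101.4]
tcp_rot: [3.14, -0.0, 1.203]
contact_force: [2.3, 0.4, 7.5]
opening: 0.142
```

{"api": "drive_tool", "payload": {"deltas": [[0,0,0,0],[0,0,0,0],[0,0,0,0],[0,0,0,0],[0,0,0,0],[0,0,0,0]], "jaw": 0.5}}

```text
clock: 13.83
eef_pos: [555.7, -154.1, 100.5]
tcp_rot: [-3.141, 0.0, 1.203]
contact_force: [-0.3, 0.8, -0.1]
opening: 0.499
```

{"api": "drive_tool", "payload": {"deltas": [[0,0,-0.5,0],[0,0,-1,0],[0,0,-2,0],[0,0,-3,0],[0,0,-3,0],[0,0,-3,0],[-2,0,-1,0],[-3,0,0,0],[-2,0,0,0],[0,0,0,0],[0,0,0,0]]}}

```text
clock: 14.75
eef_pos: [530.5, -220.1, 236.7]
tcp_rot: [3.141, -0.0, 1.201]
contact_force: [0.5, 0.5, -0.2]
opening: 0.502
```

Run:
```python
from h import *
s=r.sense(); print(np.round(s['eef_pos'],1),s['contact_force'])
im,d,p=grab('wrist','w6'); V,U=np.mgrid[0:480,0:640]; P=world(p,U.ravel(),V.ravel(),d.ravel()); z=P[:,2]
a=P[:,:2]@[.934,-.358]-574.7; n=P[:,:2]@[.358,.934]-54.5
h,b=np.histogram(z[(abs(a)<12)&(abs(n)<42)],bins=np.arange(50,115)); print([(int(b[i]),int(h[i])) for i in range(len(h)) if h[i]>150])
im2,d,p=grab('scene','s6'); o=np.vstack([cv2.resize(im,(400,300)),cv2.resize(im2,(400,300))])
o=np.hstack([o,cv2.resize(im2[190:310,200:360],(400,300),interpolation=cv2.INTER_CUBIC).repeat(1,0).tolist() and np.vstack([cv2.resize(im2[190:310,200:360],(400,300)),cv2.resize(im2[170:305,345:525],(400,300))])])
cv2.imwrite('pics/c6.png',o[:,:,::-1])
```

```text
[ 530.5 -220.1  236.7] [ 0.50998506  0.53604078 -0.1929326 ]
[(80, 156), (81, 334), (82, 710), (83, 416), (105, 241), (106, 715), (107, 394)]
```

View pics/c6.png

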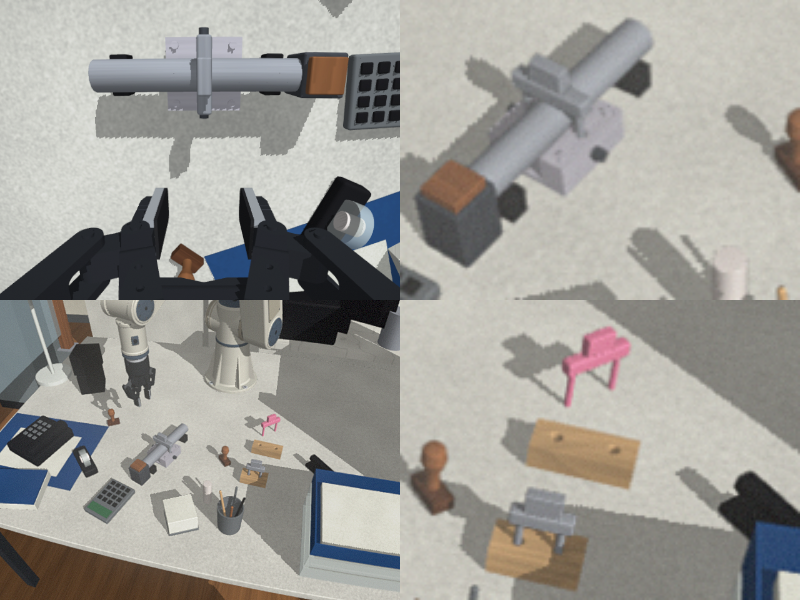

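The clamp sits on the tube at (204,72) in the wrist panel, with its crossbar top still at about 82 mm. The small clamp and the bystanders are where they were, and the gripper is clear.

```bash
python3 -c "
from rig import job; print(job.sign_off())"
```

```text
the job is handed in; nothing more can be done
None
```

The larger U-clamp is fully home on the foot tube and released, and the job is handed in at about 15 s on the robot's clock.

- **Insertion:** I took the clamp from its block and lined it up from the wrist camera. A 2 mm sideways error showed up just above the bracket and was corrected. Both legs then went into the holes on the first try, so no search was needed.
- **Push:** The plungers and the final stop gave readings up to 17.5 N. With the clamp's own weight added, that is about 21 N, under the 35 N limit.
- **Last checks:** After release, the depth image put the crossbar top at about 82 mm and the tab top at about 106 mm, which matches fully home. The small clamp, the pink look-alike and the bystanders in view look unmoved, and the gripper is clear of everything.
- **Disagreements:** The measured tool position wandered by 1–2 mm from the commanded one at times. The gripper opening read about 12 mm on the 14 mm tab. Neither affected the result.

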